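Sweep mould plugs and wedge into the catch frame

TASK

Clear the mould-opening bits off the bench: with the fingertips, sweep the two plaster plugs and the beech wedge along the bench top into the three-sided wooden catch frame, through its open side, until each lies wholly between its rails. Only push them: do not lift any of them off the bench or knock the plugs over, and leave the tin, the jar, the kidney-shaped wooden rib and the cup where they stand. When finished, move the hand clear.

Things in the scene. Friction and masses are not known exactly. Their poses are not given: they have to be found in the camera images.
- catch_frame: Low U-shaped frame of three pale pine rails, fixed to the bench, no floor. Inside 240 mm across (its x, side rails' inner faces at x = -120 and +120 mm) by 180 mm deep (its y); rails 16 mm thick, 30 mm high. Origin on the bench top in the middle of the open side, on the line joining the side rails' free ends; +y points from there into the frame to the back rail; z up.
- big_plug: The larger white plaster plug: a slightly tapered round piece standing upright, 43 mm diameter at the foot, 38 mm high, 45 g. Origin at the centre of its underside, z up.
- small_plug: The smaller white plaster plug: a round piece standing upright, 38 mm diameter, 38 mm high, 45 g. Origin at the centre of its underside, z up.
- wedge: Beech mould wedge lying flat on the bench, 34 mm wide (its x), 95 mm long (its y), tapering in height from 22 mm at its thick end (its +y end) to 4 mm at its thin end (-y). About 35 g. Origin at the centre of its underside.
- wedge_centre (a point): Point 11 mm above the centre of the wedge's underside.
- wedge_end_a (a point): Middle of the lower edge of the wedge's thick end (47 mm from its origin along +y).
- wedge_end_b (a point): Middle of the lower edge of the wedge's thin end (47 mm from its origin along -y).
- tin: Flat round white tin, 70 mm diameter, 28 mm high; a bystander. Origin at the centre of its underside.
- jar: Ochre screw-lid jar with a white lid, 66 mm diameter, 105 mm high; a bystander. Origin at the centre of its underside.
- rib: Flat kidney-shaped wooden rib, 58 by 114 mm (x by y), 7 mm thick; a bystander. Origin at the centre of its underside.
- cup: Empty grey-brown clay cup, 77 mm diameter, 83 mm high; a bystander. Origin at the centre of its underside.

How it is judged (in metres and radians):
At the end, for the whole second after the job is handed in: Both plugs stand upright on the bench wholly inside the catch frame (their centres at least 18 mm, for the small one 16 mm, past the line of the open side, and between the rails), both ends of the wedge are past that line and between the rails, the wedge lies on the bench, and all three are at rest (y of big_plug in the frame of catch_frame between 0.018 and 0.182 m and x of big_plug in the frame of catch_frame between -0.122 and 0.122 m and y of small_plug in the frame of catch_frame between 0.016 and 0.182 m and x of small_plug in the frame of catch_frame between -0.122 and 0.122 m and y of wedge_end_a in the frame of catch_frame between 0 and 0.182 m and x of wedge_end_a in the frame of catch_frame between -0.122 and 0.122 m and y of wedge_end_b in the frame of catch_frame between 0 and 0.182 m and x of wedge_end_b in the frame of catch_frame between -0.122 and 0.122 m and angle between each of big_plug, small_plug's own z axis and vertical below 0.2 rad and height (world z) of each of big_plug, small_plug below 0.01 m and height (world z) of wedge_centre below 0.02 m and linear speed of each of big_plug, small_plug, wedge below 0.02 m/s); the robot touches nothing.
It fails at once if a plug was lifted off the bench (height (world z) of any of big_plug, small_plug above 0.015 m).
It fails at once if the wedge was lifted off the bench (height (world z) of wedge_centre above 0.03 m).
It fails at once if a plug was knocked over (angle between any of big_plug, small_plug's own z axis and vertical above 0.6 rad).
It fails at once if the tin, jar, wooden rib or cup was shifted by more than 20 mm (distance of any of tin, jar, rib, cup from where it was at the start of the episode above 0.02 m).
It also fails if it takes over 72 s, if anything falls off the work surface, if the arm or the gripper's body presses on something with over 40 N, if the wrist force passes 120 N, or if a joint passes its speed limit or range.

ROBOT

A 6-joint arm with a two-finger parallel gripper is mounted at the origin on a cart in front of the work surface, level with it; the furniture and walls round the work are solid. World frame = base frame: x ahead of the robot, y to its left, z up, the work surface at z = 0. Lengths are in m, angles in degrees, forces in N, time in s.
With the tool pointing down it reaches from about 0.25 to 0.725 m from the base axis. Payload 9.7 kg.
Tool frame: the origin (TCP) lies midway between the tips of the shut fingers; the grasp point (between the pads) lies bot.hold_point_z behind it (bot.hold_point_z is the distance from the TCP to the grasp point, in m); z points along the fingers, y is the line along which they close (so a half turn about z gives the same grasp; the last joint's range is limited). The gripper opens to 85 mm and grips with 20 to 120 N. Pads are 22 mm wide; open, the fingers measure 114 mm over their backs; the gripper's body (76 mm by 85 mm) begins 54 mm behind the grasp point. The pads swing forward as they close: fully open they stand 13 mm farther back than shut.
Start: joints at [-75.974, 4.979, 10.078, 95.1, 0, 90], TCP at [0.133, -0.534, 0.231] pointing down, gripper open.
Joint ranges: [-179.16, 179.16], [-48.56, 103.87], [-65.8, 70.77], [-126.05, 130.52], [-82.76, 87.17], [-180, 180]. Speed limits (degrees/s): [127.2, 127.2, 147.25, 180, 180, 180].

INTERFACE

Orientations are given as [roll, pitch, yaw] about the fixed x, y, z axes, in that order (R = Rz(yaw) Ry(pitch) Rx(roll)).
In Python, from workcell import bot, camera, camera_model, ticket gives the robot as it stands.
- The arm moves only by the tool send_rows, never from a script. Its argument "targets" is text: rows parted by semicolons, each of 5 numbers parted by spaces: the shift along the tool's x, y, z in mm, then the turn about the tool's z in degrees, then the closure in counts, from 0 (fully open) to 255 (shut). A call has 1 to 20 rows; each row is the pose to reach, as a shift and turn from the pose commanded when the call began, along the tool's axes at that moment; what a row does not reach only later rows make up. A row lasts 1/8 s, in which the tool goes at most 62.5 mm and 10.7 degrees, less where a joint would pass 70% of its speed; a pose out of reach is approached as far as the arm can. A call with a gripper value outside its range is refused whole. The fingers move at their own pace and stop on an object; "newtons" is the grip in N (left out, the last holds). Time passes only in rows, so rows that repeat a pose let the fingers close. It gives the time, the measured TCP pose, the force, the opening and the grip force at its end, in the units of the state.
- bot.get_obs(): the state, without advancing time (a new reading comes with each control period).
- camera(name): name is "scene" or "top"; returns the picture (420x560x3 uint8, blue, green, red); there is no depth.
- camera_model(name): a dict with "K" (3x3 intrinsics, pixels), "dist_coeffs" ([k1, k2, p1, p2, k3] as OpenCV has them; the pictures are not rectified), "pose" (4x4, takes a point from camera to world coordinates). Camera axes: x right, y down, z forward; pixel columns grow to the right and rows downward; lengths in m; the calibration is good to about 2 mm. A picture is of the moment at which its call begins. camera_model takes no time and is no camera call.
- ticket.job_done(): hands the job in; it is judged then, once.
The state is a dict: "time": time; "q": joint angles; "qd": joint speeds; "joint_efforts": joint torques, N m; "ee_pos": TCP position; "tcp_rot": TCP orientation; "wrist_force": force on the tool from outside, world axes, zero at the start; "torque": the same for the moment, N m; "opening": finger opening in m; "grasp_force": force on a finger pad.
Only numpy, scipy, OpenCV 4.12 (cv2) and the standard library are available. Lean on these libraries where they do the work, as an engineer would, in place of code of your own. Each camera call takes 0.05 s, during which the arm holds its last target. There are 200 camera calls.

## Working session

There is one attempt and no reset: what is moved stays moved. The work goes in short steps, Python scripts to look and compute and a tool call to move; the robot and the scene stay as the last step left them, time stands still between calls to the robot, and variables do not carry over. Pictures are saved under pics/ and viewed, at most 13 in all, crops included, and the job is handed in when it is done.

Besides the shell and the picture viewer there is one more tool, called after "Emit:" by a JSON object that holds its "method" and its "body", one argument or row to a line. send_rows: Moves the arm, as the interface text tells. Its arguments: {"type":"object","properties":{"targets":{"type":"string"},"newtons":{"type":"number"}},"required":["targets"]}

```bash
mkdir -p pics; ls; python3 - <<'E'
from workcell import bot,camera,camera_model
import cv2
for n in("top","scene"):
    cv2.imwrite(f"pics/{n}0.png",camera(n)); m=camera_model(n); print(n,m["K"],m["dist_coeffs"],m["pose"])
print(bot.get_obs(),bot.hold_point_z)
E
```

```text
pics
top [[397.97563238   0.         282.76344331]
 [  0.         397.97563238 211.70049942]
 [  0.           0.           1.        ]] [-0.10516345  0.          0.          0.          0.        ] [[-0.06963211 -0.9702933   0.23169435  0.28407502]
 [-0.99756271  0.06668582 -0.02053389  0.04630475]
 [ 0.00447316 -0.23255946 -0.97257189  1.22470565]
 [ 0.          0.          0.          1.        ]]
scene [[428.83485152   0.         275.61785334]
 [  0.         428.83485152 206.37028933]
 [  0.           0.           1.        ]] [-0.11018727  0.          0.          0.          0.        ] [[-0.90332048 -0.29613371  0.31034969  0.23226902]
 [-0.42841759  0.58622067 -0.68760722  0.74986637]
 [ 0.02169027 -0.75408896 -0.65641403  0.72792657]
 [ 0.          0.          0.          1.        ]]
{'time': 0.1, 'q': array([-7.59733517e+01,  5.00832021e+00,  1.00386649e+01,  9.51000022e+01,
       -1.80985358e-05,  9.00002368e+01]), 'qd': array([-0.03416129, -0.13223906,  0.05969178,  0.04736071, -0.03699969,
       -0.02154891]), 'joint_efforts': array([-3.72367658e-04, -5.21562302e+01,  4.65653408e+01,  1.59231835e-02,
       -7.25829227e-05,  6.21166222e-06]), 'ee_pos': array([ 0.1332541 , -0.53339641,  0.23064746]), 'tcp_rot': array([-1.79930342e+02,  1.83864029e-05,  1.40264116e+01]), 'wrist_force': array([-0.1585334 ,  0.37045285, -0.57422795]), 'torque': array([ 0.01630891, -0.01099377, -0.01920396]), 'grasp_force': 0.0, 'opening': 0.08535185539935118} 0.0187
```

View pics/top0.png

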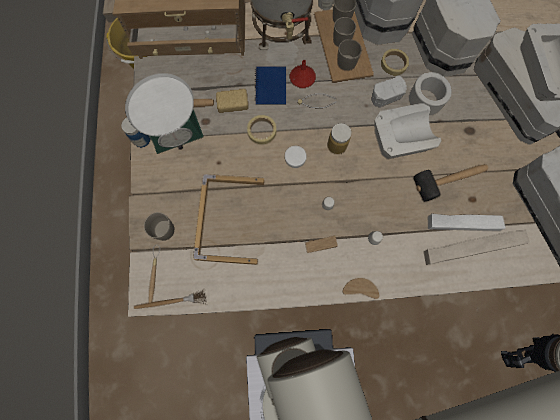

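View pics/scene0.png

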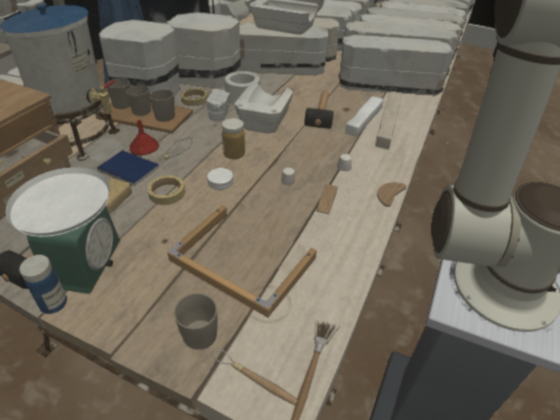

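The top view shows the frame opening right, with rail ends near (263,181) and (257,261). The plugs are at (328,203) and (376,237), the wedge at (321,244), the rib at (361,288), the tin at (295,156), the jar at (340,138) and the cup at (158,226). I'll measure these next.

```bash
cat > h.py <<'E'
import numpy as np,cv2
from workcell import bot,camera,camera_model
def ray(n,pts,z):
    m=camera_model(n);p=cv2.undistortPoints(np.float64(pts).reshape(-1,1,2),np.array(m["K"]),np.array(m["dist_coeffs"])).reshape(-1,2)
    T=np.array(m["pose"]);d=np.c_[p,np.ones(len(p))]@T[:3,:3].T
    return T[:3,3]+d*((z-T[2,3])/d[:,2])[:,None]
E
python3 - <<'E'
from h import *
im=cv2.imread("pics/top0.png")
R=lambda p,z:print(np.round(ray("top",p,z)[:,:2],3).tolist())
print("frame corners approx");R([(264,179),(264,184),(257,259),(257,264),(203,178),(197,254)],.03)
R([(328,203),(376,237)],.02)
R([(295,156)],.014);R([(361,280),(344,291),(378,298)],0.005)
crop=cv2.resize(im[140:310,180:400],None,fx=3.5,fy=3.5,interpolation=cv2.INTER_CUBIC)
cv2.imwrite("pics/crop.png",crop)
s=cv2.imread("pics/scene0.png")[140:320,160:420];cv2.imwrite("pics/crops.png",cv2.resize(s,None,fx=3,fy=3,interpolation=cv2.INTER_CUBIC))
E
```

```text
frame corners approx
[[0.678, 0.073], [0.662, 0.074], [0.428, 0.109], [0.413, 0.109], [0.695, 0.265], [0.455, 0.289]]
[[0.589, -0.123], [0.471, -0.261]]
[[0.755, -0.032]]
[[0.345, -0.203], [0.316, -0.147], [0.287, -0.249]]
```

View pics/crop.png

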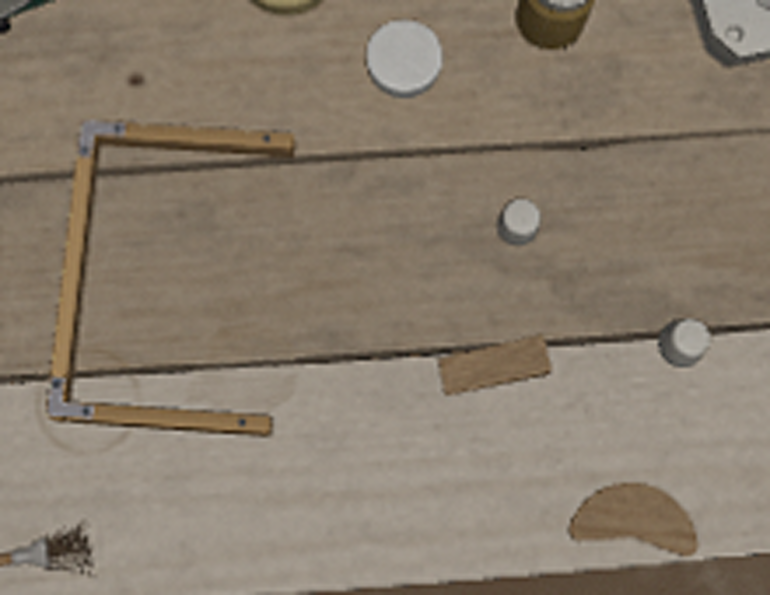

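The enlarged top view shows plug tops at crop (521,214) and (690,336), wedge corners (440,360), (542,338), (550,370) and (447,394), and rail ends at (294,145) and (271,425).

```bash
python3 - <<'E'
from h import *
C=lambda n,p,z:(lambda w:print(n,np.round(w[:,:2]*1000).tolist()))(ray("top",np.array(p,float)/3.5+[180,140]-np.array([.35,.35]),z))
C("rails top",[(294,134),(294,153),(271,416),(271,433),(97,151),(71,405)],.03)
C("plugs",[(521,214),(690,336)],.038)
C("wedge0",[(440,360),(542,338),(550,370),(447,394)],.0)
C("wedge.02",[(440,360),(542,338),(550,370),(447,394)],.02)
C("tin",[(404,55)],.028);C("tinR",[(404,19),(366,55),(442,55)],.028)
C("jar",[(550,35)],.0)
C("rib",[(570,530),(632,483),(695,550),(632,538)],.005)
E
```

```text
rails top [[682.0, 74.0], [664.0, 75.0], [430.0, 108.0], [415.0, 109.0], [678.0, 252.0], [450.0, 280.0]]
plugs [[592.0, -122.0], [472.0, -259.0]]
wedge0 [[473.0, -43.0], [486.0, -135.0], [457.0, -140.0], [442.0, -47.0]]
wedge.02 [[470.0, -41.0], [483.0, -133.0], [454.0, -137.0], [439.0, -45.0]]
tin [[752.0, -31.0]]
tinR [[787.0, -34.0], [754.0, 3.0], [750.0, -66.0]]
jar [[774.0, -172.0]]
rib [[316.0, -143.0], [352.0, -201.0], [290.0, -250.0], [305.0, -196.0]]
```

View pics/crops.png

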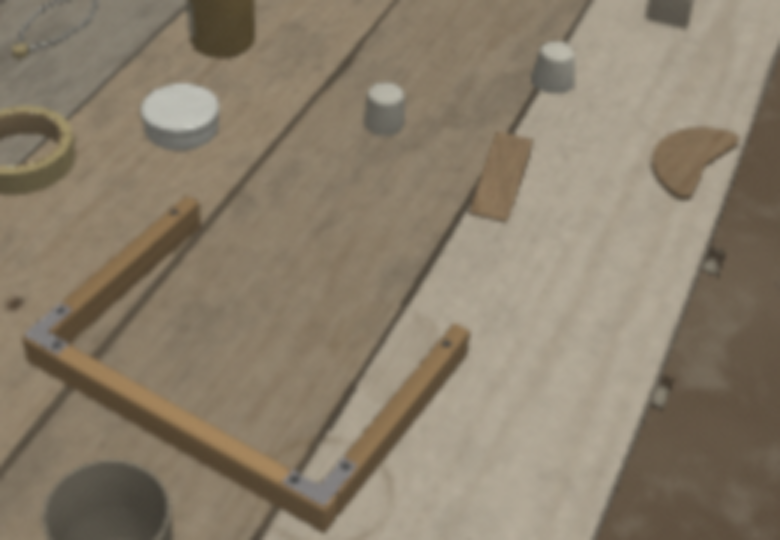

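The wedge's thick end faces away from the frame, so I can push on it. I'll use partly shut fingers as a two-point pusher facing the frame's +y (tool yaw about 83°). First I move above the spot behind the wedge.

Emit:
{"method": "send_rows", "body": {
  "targets": "20 -14 5 -4 100; 60 -40 15 -12 190; 100 -68 25 -20 190; 140 -95 35 -28 190; 180 -122 45 -36 190; 220 -149 55 -44 190; 260 -176 65 -52 190; 300 -203 75 -60 190; 340 -230 85 -65 190; 375 -254 95 -69 190; 400 -271 105 -69 190; 412 -279 110 -69 190; 412 -279 110 -69 190; 412 -279 110 -69 190"
}}

```text
time: 1.85
ee_pos: [0.465, -0.1638, 0.1216]
tcp_rot: [180.0, 0.0, 83.0]
wrist_force: [0.2, -0.0, 0.8]
opening: 0.022
grasp_force: 0.0
```

Emit:
{"method": "send_rows", "body": {
  "targets": "-6 0 30 0 190; -6 0 70 0 190; -6 0 100 0 190; -6 0 113 0 190; -6 0 115 0 190; -2 0 115 0 190; 6 0 115 0 190; 14 0 115 0 190; 22 0 115 0 190; 30 0 115 0 190; 38 0 115 0 190; 46 0 115 0 190; 54 0 115 0 190; 62 0 115 0 190; 70 0 115 0 190; 78 0 115 0 190; 86 0 115 0 190; 94 0 115 0 190; 98 0 115 0 190; 98 0 115 0 190"
}}

```text
time: 4.35
ee_pos: [0.4773, -0.0655, 0.0063]
tcp_rot: [-180.0, 0.0, 83.1]
wrist_force: [0.1, 0.3, 0.2]
opening: 0.0214
grasp_force: 0.0
```

```bash
cat > snap.py <<'E'
import sys
from h import *
a=camera("top")[140:310,180:400];b=camera("scene")[120:320,160:420]
a=cv2.resize(a,(518,400),interpolation=3);b=cv2.resize(b,(520,400),interpolation=3)
cv2.imwrite(sys.argv[1],cv2.resize(np.hstack([a,b]),None,fx=.77,fy=.77,interpolation=cv2.INTER_AREA))
E
python3 snap.py pics/s1.png
```

```text
(no output)
```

View pics/s1.png

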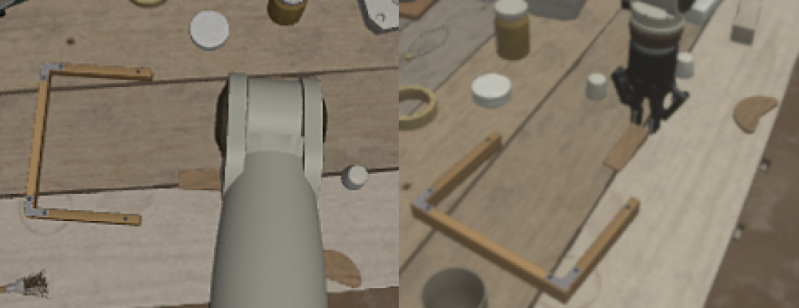

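The wedge (about (200,180) in the picture) has swung flush with the fingers and points into the frame, well clear of the near rail. I'll keep pushing, then back off and lift.

Emit:
{"method": "send_rows", "body": {
  "targets": "6 0 0 0 190; 18 0 0 0 190; 30 0 0 0 190; 42 0 0 0 190; 54 0 0 0 190; 66 0 0 0 190; 78 0 0 0 190; 90 0 0 0 190; 102 0 0 0 190; 114 0 0 0 190; 126 0 0 0 190; 138 0 0 0 190; 150 0 0 0 190; 162 0 0 0 190; 174 0 0 0 190; 186 0 0 0 190; 192 0 0 0 190; 194 0 0 0 190; 194 0 0 0 190"
}}

```text
time: 6.82
ee_pos: [0.5008, 0.1267, 0.0062]
tcp_rot: [-180.0, 0.0, 83.0]
wrist_force: [0.1, -0.5, 0.4]
opening: 0.0218
grasp_force: 0.0
```

```bash
python3 snap.py pics/s2.png
```

```text
(no output)
```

View pics/s2.png

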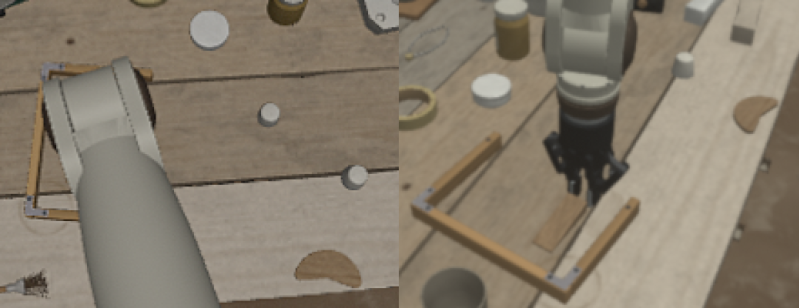

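Emit:
{"method": "send_rows", "body": {
  "targets": "-10 0 0 0 190; -25 0 0 0 190; -28 0 -30 0 190; -30 0 -80 0 190; -50 10 -100 0 190; -85 25 -100 0 190; -125 45 -100 0 190; -165 65 -100 0 190; -205 85 -100 0 190; -245 105 -100 0 190; -275 118 -100 0 190; -287 121 -100 0 190; -287 121 -90 0 190; -287 121 -60 0 190; -287 121 -25 0 190; -287 121 -5 0 190; -287 121 0 0 190; -287 121 0 0 190"
}}

```text
time: 9.18
ee_pos: [0.5864, -0.1726, 0.0069]
tcp_rot: [180.0, 0.0, 83.0]
wrist_force: [-0.1, 0.4, 0.8]
opening: 0.0218
grasp_force: 0.0
```

```bash
python3 snap.py pics/s3.png
```

```text
(no output)
```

View pics/s3.png

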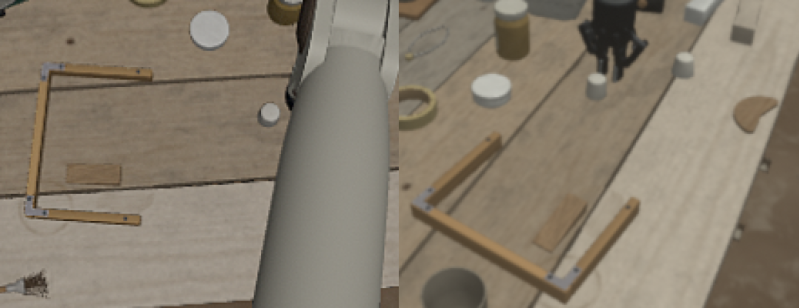

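The wedge lies wholly inside, and the fingers are down behind the far plug without touching it. I'll sweep that plug in now.

Emit:
{"method": "send_rows", "body": {
  "targets": "6 0 0 0 190; 14 0 0 0 190; 20 0 0 0 190; 25 0 0 0 190; 30 0 0 0 190; 37 0 0 0 190; 45 0 0 0 190; 55 -1 0 0 190; 65 -1 0 0 190; 75 -2 0 0 190; 85 -2 0 0 190; 95 -2 0 0 190; 105 -3 0 0 190; 115 -3 0 0 190; 125 -3 0 0 190; 135 -4 0 0 190; 145 -4 0 0 190; 152 -4 0 0 190; 155 -4 0 0 190; 155 -4 0 0 190"
}}

```text
time: 11.78
ee_pos: [0.601, -0.0183, 0.0062]
tcp_rot: [-180.0, -0.0, 83.0]
wrist_force: [-0.1, 0.1, -0.4]
opening: 0.0215
grasp_force: 0.0
```

Emit:
{"method": "send_rows", "body": {
  "targets": "5 0 0 0 190; 13 0 0 0 190; 23 -1 0 0 190; 33 -1 0 0 190; 43 -1 0 0 190; 53 -2 0 0 190; 63 -2 0 0 190; 73 -2 0 0 190; 83 -3 0 0 190; 93 -3 0 0 190; 103 -3 0 0 190; 113 -4 0 0 190; 123 -4 0 0 190; 131 -4 0 0 190; 138 -4 0 0 190; 142 -4 0 0 190; 144 -4 0 0 190; 145 -4 0 0 190; 145 -4 0 0 190"
}}

```text
time: 14.15
ee_pos: [0.6146, 0.1259, 0.0063]
tcp_rot: [-180.0, -0.0, 83.0]
wrist_force: [-0.9, -0.0, 0.4]
opening: 0.0217
grasp_force: 0.2
```

```bash
python3 snap.py pics/s4.png
```

```text
(no output)
```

View pics/s4.png

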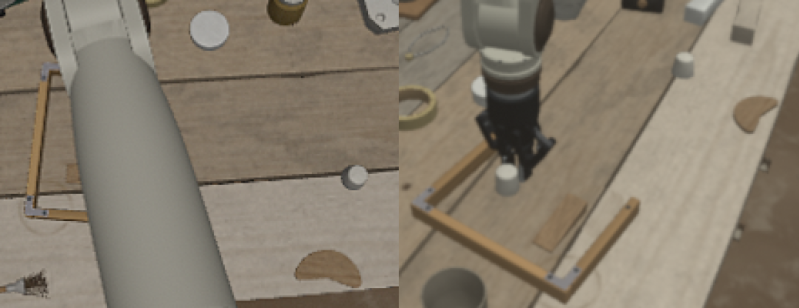

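The first plug stands upright inside the frame at about (508,180) in the right half. The last plug is still at (355,177), so I'll back off, lift and go behind it with the hand turned 5°.

Emit:
{"method": "send_rows", "body": {
  "targets": "-10 0 0 0 190; -28 0 0 0 190; -30 0 -30 0 190; -32 0 -80 0 190; -55 -5 -100 0 190; -95 -15 -100 1 190; -140 -25 -100 2 190; -185 -35 -100 3 190; -230 -47 -100 4 190; -275 -59 -100 5 190; -320 -71 -100 5 190; -365 -82 -100 5 190; -410 -92 -100 5 190; -440 -98 -100 5 190; -452 -100 -95 5 190; -452 -100 -70 5 190; -452 -100 -30 5 190; -452 -100 -6 5 190; -452 -100 0 5 190; -452 -100 0 5 190"
}}

```text
time: 16.75
ee_pos: [0.4603, -0.3104, 0.0064]
tcp_rot: [-180.0, -0.0, 78.0]
wrist_force: [-0.3, -0.2, 0.4]
opening: 0.0213
grasp_force: 0.0
```

```bash
python3 snap.py pics/s5.png
```

```text
(no output)
```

View pics/s5.png

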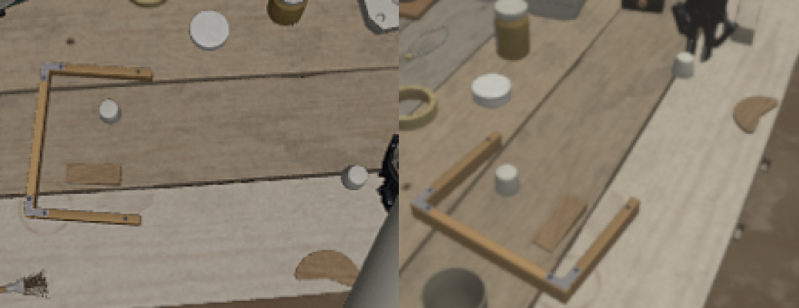

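Plug 1 and the wedge lie inside with a gap between them, around (115,143). The fingers are in line behind the last plug, so I'll push it into that gap.

Emit:
{"method": "send_rows", "body": {
  "targets": "6 0 0 0 190; 14 0 0 0 190; 20 0 0 0 190; 25 0 0 0 190; 30 0 0 0 190; 37 0 0 0 190; 45 0 0 0 190; 55 0 0 0 190; 65 0 0 0 190; 75 0 0 0 190; 85 0 0 0 190; 95 0 0 0 190; 105 0 0 0 190; 115 0 0 0 190; 125 0 0 0 190; 135 0 0 0 190; 145 0 0 0 190; 152 0 0 0 190; 155 0 0 0 190; 155 0 0 0 190"
}}

```text
time: 19.35
ee_pos: [0.4927, -0.1588, 0.0063]
tcp_rot: [-180.0, -0.0, 78.0]
wrist_force: [-0.4, 0.1, -0.2]
opening: 0.0217
grasp_force: 0.0
```

Emit:
{"method": "send_rows", "body": {
  "targets": "5 0 0 0 190; 13 0 0 0 190; 23 0 0 0 190; 33 0 0 0 190; 43 0 0 0 190; 53 0 0 0 190; 63 0 0 0 190; 73 0 0 0 190; 83 0 0 0 190; 93 0 0 0 190; 103 0 0 0 190; 113 0 0 0 190; 123 0 0 0 190; 133 0 0 0 190; 143 0 0 0 190; 150 0 0 0 190; 155 0 0 0 190; 158 0 0 0 190; 160 0 0 0 190; 160 0 0 0 190"
}}

```text
time: 21.85
ee_pos: [0.5258, -0.0024, 0.0063]
tcp_rot: [-180.0, -0.0, 78.0]
wrist_force: [0.0, -0.5, -0.3]
opening: 0.0216
grasp_force: 0.0
```

```bash
python3 snap.py pics/s6.png
```

```text
(no output)
```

View pics/s6.png

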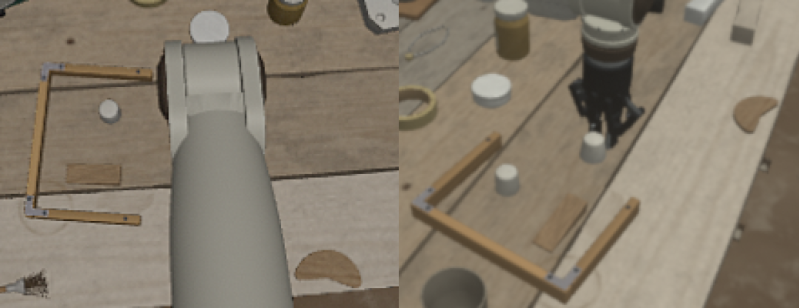

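The plug is upright at about (593,147) and tracking the gap. Next is the final stretch, then I back off and lift.

Emit:
{"method": "send_rows", "body": {
  "targets": "5 0 0 0 190; 13 0 0 0 190; 23 0 0 0 190; 33 0 0 0 190; 43 0 0 0 190; 53 0 0 0 190; 63 0 0 0 190; 73 0 0 0 190; 83 0 0 0 190; 92 0 0 0 190; 100 0 0 0 190; 106 0 0 0 190; 109 0 0 0 190; 110 0 0 0 190; 110 0 0 0 190; 104 0 0 0 190; 92 0 0 0 190; 75 0 0 0 190; 72 0 -40 0 190; 70 0 -90 0 190"
}}

```text
time: 24.45
ee_pos: [0.5392, 0.0645, 0.0964]
tcp_rot: [-179.9, 0.1, 78.0]
wrist_force: [0.9, 0.4, 1.3]
opening: 0.0218
grasp_force: 0.0
```

Emit:
{"method": "send_rows", "body": {
  "targets": "-20 0 -10 0 190; -60 0 -30 0 190; -110 0 -40 0 190; -160 0 -40 0 190; -210 0 -40 0 190; -240 0 -40 0 190; -250 0 -40 0 190; -250 0 -40 0 190; -250 0 -40 0 190"
}}

```text
time: 25.58
ee_pos: [0.4885, -0.1778, 0.1361]
tcp_rot: [-180.0, -0.0, 78.1]
wrist_force: [-0.4, 0.5, 0.4]
opening: 0.0219
grasp_force: 0.0
```

```bash
python3 snap.py pics/s7.png
```

```text
(no output)
```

View pics/s7.png

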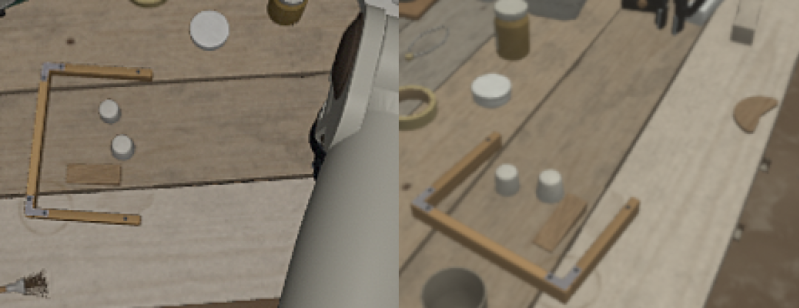

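Both plugs stand upright at (108,111) and (122,147) with the wedge at (93,174). All are inside the opening line (x≈146 there, so the last plug is about 40 mm in), and the bystanders haven't moved.

```bash
python3 -c "
from workcell import ticket
print(ticket.job_done())"
```

```text
the job is handed in; nothing more can be done
None
```

The job is handed in: in the last picture both plugs stand upright and the wedge lies flat inside the catch frame, the bystanders in view are where they started, and the hand is clear; no verdict was returned.

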